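# Add the second tier to the specimen jar rack

### The arm

A 6-joint arm with a two-finger parallel gripper is mounted at the origin on the work surface. World frame = base frame: x ahead of the robot, y to its left, z up, the work surface at z = 0. Lengths are in m, angles in rad, forces in N, time in s.
With the tool pointing down it reaches from about 0.25 to 0.775 m from the base axis. Payload 4 kg.
Tool frame: the origin (TCP) lies on the centre line of the jaws, within the pads' length; the fingertips stand 25 mm ahead of it and the grasp point (between the pads) lies 6 mm ahead of it; z points along the fingers, y is the line along which they close (so a half turn about z gives the same grasp; the last joint's range is limited). The gripper opens to 94 mm and grips with 3 to 60 N. Pads are 16 mm wide; open, the fingers measure 119 mm over their backs; the gripper's body (75 mm by 177 mm) begins 78 mm behind the grasp point.
Start: joints at [1.057, 0.087, 1.371, -0, 1.684, -0.103], TCP at [0.22, 0.504, 0.231] pointing down, gripper open.
Joint ranges: [-3.1, 3.1], [-0.76, 2.03], [0.27, 2.55], [-1.08, 4.22], [0.17, 2.65], [-2.57, 2.57]. Speed limits (rad/s): [2.79, 2.79, 3.14, 3.14, 3.14, 3.14].

### API

Orientations are given as [roll, pitch, yaw] about the fixed x, y, z axes, in that order (R = Rz(yaw) Ry(pitch) Rx(roll)).
In Python, from bench import robot, imaging gives the robot as it stands. The module is installed in compiled form; this text tells all that it offers.
- The arm moves only by the tool drive_tool, never from a script. Its argument "series" is a list of rows, each a list of 3 entries, a list of its own where there are three numbers: the finger opening in m, from 0 to 0.094, then the shift along the tool's x, y, z in m, then the turn, a rotation vector about the tool's x, y, z in rad. A call has 1 to 5 rows; each row is the pose to reach, as a shift and turn from the pose commanded when the call began, along the tool's axes at that moment; what a row does not reach only later rows make up. A row lasts 1/8 s, in which the tool goes at most 62.5 mm and 10.7 degrees, less where a joint would pass 70% of its speed; a pose out of reach is approached as far as the arm can. A call with a gripper value outside its range is refused whole. The fingers move at their own pace and stop on an object; the grip force is fixed at half the most. Time passes only in rows, so rows that repeat a pose let the fingers close. It gives the time, the measured TCP pose, the force, the opening and the grip force at its end, in the units of the state.
- robot.get_obs(): the state, without advancing time (a new reading comes with each control period).
- imaging.snapshot(name): name is "scene" or "side" or "wrist"; returns the picture (420x560x3 uint8, red, green, blue); there is no depth.
- imaging.get_calibration(name): a dict with "intrinsics" (3x3 intrinsics, pixels), "position" and "rotation" of the camera in the world. Camera axes: x right, y up, looking along -z (the intrinsics and any distortion apply to the point x, -y, -z); pixel columns grow to the right and rows downward; lengths in m; the calibration is good to about 2 mm. The wrist camera is an equidistant fisheye: a pixel r from the principal point sees the ray r / f radians off the axis. A picture is of the moment at which its call begins: read the wrist's pose just before it. get_calibration takes no time and is no camera call; for the wrist camera it gives the pose at the moment of the call.
- robot.close_job(): hands the job in; it is judged then, once.
The state is a dict: "time": time; "joint_positions": joint angles; "qvel": joint speeds; "joint_torque": joint torques, N m; "tool_pos": TCP position; "ee_rot": TCP orientation; "wrist_force": force on the tool from outside, world axes, zero at the start; "wrist_torque": the same for the moment, N m; "width": finger opening in m; "finger_force": force on a finger pad.
Only numpy, scipy, OpenCV 4.12 (cv2) and the standard library are available. Lean on these libraries where they do the work, as an engineer would, in place of code of your own. Each camera call takes 0.05 s, during which the arm holds its last target. There are 200 camera calls.

### The job

Three specimen jars lie side by side in the orange-red rack. Among the things on the table find the two loose jars of that same size and lay one in each of the two gaps on top of the row, so that each rests on two jars, lies parallel to them and has its ends level with theirs (caps may point either way). Set the jars down, do not drop them.

Things in the scene. Friction and masses are not known exactly. Their poses are not given: they have to be found in the camera images.
- rack: fixed low orange-red rack, 72 x 158 mm (x, y), side walls 24 mm, end lips 10 mm high. Origin: centre of its underside on the table, z up. Three jars of the wanted size lie loose in it along rack x, at y = -50, 0, +50 mm, their axes 27 mm and tops 50 mm above the table. The gaps on top are at x = 0, y = -25 and +25 mm; a jar resting there has its axis 65.6 mm above the table.
- jar_a: specimen jar on its side: cylinder 46 mm in diameter, 60 mm long, white, paper label, purple cap of the same diameter, 60-130 g; it can roll. Origin at its middle, 23 mm above the table; x along its axis to the cap. Grip its two flat ends: jars in the tier lie 4 mm apart, no room for fingers at the round sides. Slimmer (30 mm) and fatter (64 mm) jars lying about are not wanted.
- jar_b: specimen jar on its side: cylinder 46 mm in diameter, 60 mm long, white, paper label, purple cap of the same diameter, 60-130 g; it can roll. Origin at its middle, 23 mm above the table; x along its axis to the cap. Grip its two flat ends: jars in the tier lie 4 mm apart, no room for fingers at the round sides. Same as jar_a; either may go in either gap.
Things that resemble listed ones, but are neither listed nor needed, are in the scene too. Leave any pink or yellow look-alike of the jar_b alone.

How it is judged:
At the end, for the whole second after the job is handed in: both jars lie released and at rest, one in each gap of the row: axis within 10 mm of the gap's middle (rack y -25 and +25 mm) sideways and of 65.6 mm in height, centred along rack x within 15 mm, parallel to the row within 0.2 rad, either way round (((y of jar_a in the frame of rack between -0.035 and -0.015 m and z of jar_a in the frame of rack between 0.0556 and 0.0756 m and x of jar_a in the frame of rack between -0.015 and 0.015 m and angle between the x axis of each of jar_a, jar_b and the x axis of rack, either way round below 0.2 rad and y of jar_b in the frame of rack between 0.015 and 0.035 m and z of jar_b in the frame of rack between 0.0556 and 0.0756 m and x of jar_b in the frame of rack between -0.015 and 0.015 m) or (y of jar_a in the frame of rack between 0.015 and 0.035 m and z of jar_a in the frame of rack between 0.0556 and 0.0756 m and x of jar_a in the frame of rack between -0.015 and 0.015 m and angle between the x axis of each of jar_a, jar_b and the x axis of rack, either way round below 0.2 rad and y of jar_b in the frame of rack between -0.035 and -0.015 m and z of jar_b in the frame of rack between 0.0556 and 0.0756 m and x of jar_b in the frame of rack between -0.015 and 0.015 m)) and linear speed of each of jar_a, jar_b below 0.02 m/s and contact force between each of jar_a, jar_b and the fingers below 0.05 N); the robot touches nothing.
It fails at once if jar_a is dropped or thrown (moves faster than 0.55 m/s out of the fingers: a fall of more than about 15 mm) (contact force between jar_a and the fingers below 0.05 N and linear speed of jar_a above 0.55 m/s).
It fails at once if jar_b is dropped or thrown (moves faster than 0.55 m/s out of the fingers: a fall of more than about 15 mm) (contact force between jar_b and the fingers below 0.05 N and linear speed of jar_b above 0.55 m/s).
It also fails if it takes over 51 s, if anything falls off the work surface, if the arm or the gripper's body presses on something with over 40 N, if the wrist force passes 120 N, or if a joint passes its speed limit or range.

## Working session

There is one attempt and no reset: what is moved stays moved. The work goes in short steps, Python scripts to look and compute and a tool call to move; the robot and the scene stay as the last step left them, time stands still between calls to the robot, and variables do not carry over. Pictures are saved under pics/ and viewed, at most 10 in all, crops included, and the job is handed in when it is done.

Besides the shell and the picture viewer there is one more tool, called after "Call:" as a command line: name --argument value ..., lists and objects as JSON in quotes. drive_tool: Moves the arm, as the interface text tells. Its arguments: {"type":"object","properties":{"series":{"type":"array"}},"required":["series"]}

```bash
mkdir -p pics; python3 - <<'E'
from bench import robot, imaging
import cv2,numpy as np,pickle
d={}
for n in ["scene","side","wrist"]:
    c=imaging.get_calibration(n); im=imaging.snapshot(n); d[n]=(im,c)
    cv2.imwrite(f"pics/{n}0.png",im[...,::-1]); print(n,{k:np.round(v,4).tolist() for k,v in c.items() if not isinstance(v,str)})
pickle.dump(d,open("d0.pkl","wb"))
o=robot.get_obs();print(o)
E
```

```text
scene {'intrinsics': [[464.3388, 0.0, 283.399], [0.0, 464.3388, 206.9627], [0.0, 0.0, 1.0]], 'position': [1.0033, 0.4835, 0.7212], 'rotation': [0.8007, -0.0147, 2.5001]}
side {'intrinsics': [[452.4128, 0.0, 276.423], [0.0, 452.4128, 210.1342], [0.0, 0.0, 1.0]], 'position': [0.1776, -0.6164, 0.6122], 'rotation': [0.8888, 0.0073, -0.6527]}
wrist {'intrinsics': [[325.1923, 0.0, 279.3835], [0.0, 325.1923, 212.6592], [0.0, 0.0, 1.0]], 'position': [0.1567, 0.532, 0.384], 'rotation': [-0.2372, 0.002, 1.1601]}
{'time': 0.15, 'joint_positions': array([ 1.05687650e+00,  8.78103757e-02,  1.37187555e+00, -4.91233346e-05,
        1.68361023e+00, -1.03099963e-01]), 'qvel': array([-0.00077188, -0.00220168, -0.00448183,  0.0010592 , -0.00071142,
        0.00043341]), 'joint_torque': array([ 2.32090555e-03, -3.40642869e+01, -3.02792573e+01,  7.19575421e-02,
        3.05388740e-02, -1.11568984e-04]), 'tool_pos': array([0.21948252, 0.50390068, 0.22957528]), 'ee_rot': array([-3.13989317e+00, -1.26759311e-04,  2.73076719e+00]), 'wrist_force': array([ 0.07331538, -0.57380025, -0.53215586]), 'wrist_torque': array([0.01280482, 0.00901683, 0.01164726]), 'finger_force': 0.0, 'width': 0.09409893524624512}
```

View pics/scene0.png

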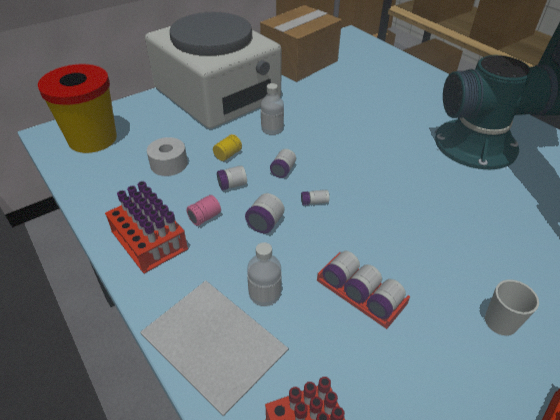

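View pics/side0.png

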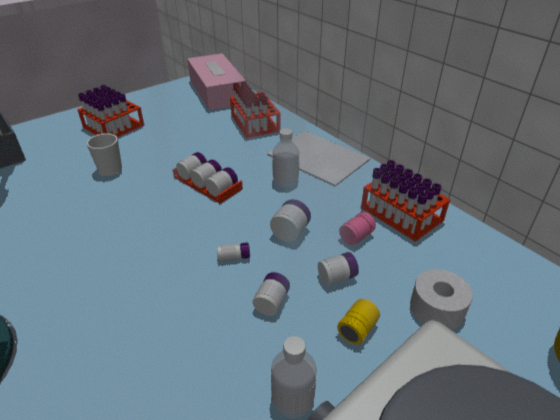

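View pics/wrist0.png

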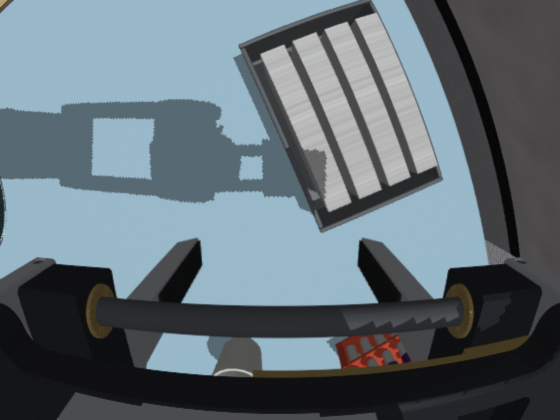

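The wanted-size candidates in the scene picture are the two middle jars at (232,178) and (283,162). In the side picture they are at (338,268) and (271,293). Things that could be mistaken for them, with scene pixels:
- the fat jar at (265,212)
- the slim jar at (315,198)
- the pink look-alike at (204,209)
- the yellow look-alike at (228,148)
- the three jars already in the rack, around (362,285)

The wrist view shows only the tray and the fingers.

```bash
cat > h.py <<'E'
from bench import robot, imaging
import cv2,numpy as np
from scipy.spatial.transform import Rotation as Ro
def rays(c,uv,fish=False):
    K=c["intrinsics"]; uv=np.atleast_2d(uv).astype(float)
    p=(uv-K[:2,2])/[K[0,0],K[1,1]]
    if fish:
        t=np.linalg.norm(p,axis=1,keepdims=True); p=p/np.maximum(t,1e-9)
        d=np.hstack([p*np.sin(t),np.cos(t)])
    else: d=np.hstack([p,np.ones((len(p),1))])
    d=d*[1,-1,-1]; d/=np.linalg.norm(d,axis=1,keepdims=True)
    return Ro.from_euler('xyz',c["rotation"]).apply(d)
def plane(c,uv,z,fish=False):
    d=rays(c,uv,fish); P=np.array(c["position"]); return P+d*((z-P[2])/d[:,2])[:,None]
def proj(c,X,fish=False):
    q=Ro.from_euler('xyz',c["rotation"]).inv().apply(np.atleast_2d(X)-c["position"])*[1,-1,-1]
    K=c["intrinsics"]
    if fish:
        r=np.linalg.norm(q[:,:2],axis=1); p=q[:,:2]/r[:,None]*np.arctan2(r,q[:,2])[:,None]
    else: p=q[:,:2]/q[:,2:]
    return p*[K[0,0],K[1,1]]+K[:2,2]
def tri(c1,u1,c2,u2,f1=False,f2=False):
    D=[rays(c1,u1,f1)[0],rays(c2,u2,f2)[0]];P=[np.array(c1["position"]),np.array(c2["position"])]
    M=[np.eye(3)-np.outer(d,d) for d in D]
    X=np.linalg.solve(M[0]+M[1],M[0]@P[0]+M[1]@P[1])
    return X,[np.linalg.norm(m@(X-p)) for m,p in zip(M,P)]
def jarmask(im):   # white or purple: not table blue, not red/pink/yellow
    hsv=cv2.cvtColor(im,cv2.COLOR_RGB2HSV); H,S,V=cv2.split(hsv)
    white=(S<40)&(V>70); purp=(H>118)&(H<165)&(S>50)
    return white.astype(np.uint8),purp.astype(np.uint8)
def blob(im,seed):
    w,p=jarmask(im); m=cv2.morphologyEx(w|p,cv2.MORPH_CLOSE,np.ones((3,3)))
    n,l,s,c=cv2.connectedComponentsWithStats(m,connectivity=4)
    k=l[seed[1],seed[0]]
    return (l==k)&(k>0),s[k],c[k],p
E
python3 - <<'E'
from h import *
import pickle
d=pickle.load(open("d0.pkl","rb")); (a,ca,),(b,cb)=d["scene"],d["side"]
for n,sa,sb in [("A",(232,175),(335,268)),("B",(287,158),(268,295)),("fat",(270,205),(290,222)),("slim",(320,197),(230,253))]:
    ma,sta,c1,pa=blob(a,sa); mb,stb,c2,pb=blob(b,sb)
    X,e=tri(ca,c1,cb,c2)
    def pc(m,p): y,x=np.nonzero(m&(p>0)); return np.array([x.mean(),y.mean()])
    Y,e2=tri(ca,pc(ma,pa),cb,pc(mb,pb))
    print(n,sta,stb,X.round(4),np.round(e,4),"cap",Y.round(4),"yaw",np.arctan2(*(Y-X)[1::-1]).round(2))
for n,im,c in(("scene",a,ca),("side",b,cb)):
    H,S,V=cv2.split(cv2.cvtColor(im,cv2.COLOR_RGB2HSV)); m=(((H<10)|(H>174))&(S>150)).astype(np.uint8)
    m=cv2.morphologyEx(m,cv2.MORPH_CLOSE,np.ones((5,5)))
    N,l,s,ce=cv2.connectedComponentsWithStats(m)
    for i in range(1,N):
        if s[i,4]>200: print(n,s[i],plane(c,ce[i],0.012).round(3))
t1=cv2.resize(a[125:235,190:340],(600,440)); t2=cv2.resize(b[200:350,220:380],(500,440)[:2])
cv2.imwrite("pics/crop.png",np.hstack([cv2.resize(t1,(400,293)),cv2.resize(t2,(312,293))])[...,::-1])
E
```

```text
A [217 166  30  24 527] [318 252  40  33 941] [ 0.6011 -0.2352  0.0236] [0.0005 0.0005] cap [ 0.6247 -0.2419  0.0253] yaw -0.28
B [270 149  26  29 507] [ 253  272   36   44 1058] [ 0.4731 -0.2094  0.0227] [0.0016 0.0016] cap [ 0.4961 -0.1938  0.032 ] yaw 0.59
fat [ 245  193   39   40 1063] [ 270  200   40   41 1161] [ 0.6113 -0.0882  0.0322] [0.0015 0.0015] cap [ 0.6382 -0.0752  0.0452] yaw 0.45
slim [301 190  28  15 338] [217 243  33  18 494] [ 0.4815 -0.0778  0.0152] [0.0007 0.0007] cap [ 0.5009 -0.0885  0.0152] yaw -0.5
scene [  38   64   71   41 1998] [[ 0.751 -0.882  0.012]]
scene [ 105  206   82   67 1831] [[ 0.852 -0.195  0.012]]
scene [320 278  89  46 288] [[0.586 0.19  0.012]]
scene [543 389  17  31 311] [[0.487 0.5   0.012]]
scene [266 397  60  23 598] [[0.812 0.263 0.012]]
side [ 78 101  65  35 665] [[0.507 0.579 0.012]]
side [258 100  19  34 216] [[0.854 0.312 0.012]]
side [180 178  62  25 389] [[0.561 0.11  0.012]]
side [ 362  183   88   58 1541] [[ 0.833 -0.202  0.012]]
```

View pics/crop.png

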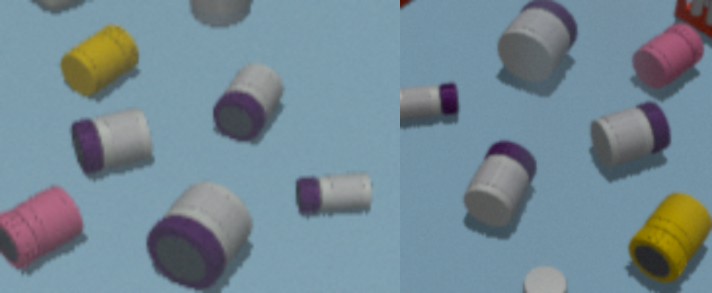

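The crop confirms the choice. The two medium jars (cap left at crop (110,140), cap lower-left at (248,100)) are clearly between the fat and the slim jar in size, and both are white with purple caps. Next I'll move the wrist camera above the rack, then above the jars.

```bash
cat >> h.py <<'E'
def go(pos,yaw,base=None,roll=np.pi):
    o=robot.get_obs(); R0=Ro.from_euler('xyz',o["ee_rot"]); R=Ro.from_euler('xyz',[roll,0,yaw])
    d=R0.inv().apply(np.array(pos)-o["tool_pos"]); r=(R0.inv()*R).as_rotvec()
    print("t",round(o["time"],2),"shift",d.round(4),"len",np.linalg.norm(d).round(3),"turn",r.round(3),"w",o["width"].round(4),"F",o["wrist_force"].round(1))
E
python3 - <<'E'
from h import *
import pickle
d=pickle.load(open("d0.pkl","rb"))
c=d["scene"][1]
print(plane(c,[[318,282],[389,322],[408,303],[340,255]],0.012).round(3))
go([0.588,0.083,0.23],1.83)
go([0.55,0.1,0.23],2.0)
E
```

```text
[[0.626 0.105 0.012]
 [0.581 0.245 0.012]
 [0.524 0.237 0.012]
 [0.548 0.08  0.012]]Traceback (most recent call last):
  File "<stdin>", line 6, in <module>
  File "h.py", line 39, in go
    print("t",round(o["time"],2),"shift",d.round(4),"len",np.linalg.norm(d).round(3),"turn",r.round(3),"w",o["width"].round(4),"F",o["wrist_force"].round(1))
                                                                                                           ^^^^^^^^^^^^^^^^
AttributeError: 'float' object has no attribute 'round'
```

```bash
sed -i 's/o\["width"\].round(4)/round(float(o["width"]),4)/' h.py; python3 - <<'E'
from h import *
go([0.595,0.102,0.23],1.87)
E
```

```text
t 0.15 shift [-5.048e-01 -2.185e-01 -1.000e-04] len 0.55 turn [-0.002  0.001  0.861] w 0.0941 F [ 0.1 -0.6 -0.5]
```

Call:
drive_tool --series '[[0.094,[-0.056,-0.024,0],[0,0,0.17]],[0.094,[-0.112,-0.048,0],[0,0,0.34]],[0.094,[-0.168,-0.073,0],[0,0,0.51]],[0.094,[-0.224,-0.097,0],[0,0,0.68]],[0.094,[-0.28,-0.121,0],[0,0,0.86]]]'

```text
time: 0.78
tool_pos: [0.429, 0.2799, 0.2303]
ee_rot: [3.142, -0.0, 1.865]
wrist_force: [1.0, 0.6, 0.1]
width: 0.0939
finger_force: 0.0
```

```bash
python3 - <<'E'
from h import *
go([0.595,0.102,0.23],1.87)
E
```

```text
t 0.78 shift [-2.184e-01  1.073e-01  2.000e-04] len 0.243 turn [ 0.    -0.    -0.005] w 0.0939 F [1.  0.6 0.1]
```

Call:
drive_tool --series '[[0.094,[-0.055,0.027,0],[0,0,0]],[0.094,[-0.11,0.054,0],[0,0,0]],[0.094,[-0.165,0.08,0],[0,0,0]],[0.094,[-0.218,0.107,0],[0,0,0]],[0.094,[-0.218,0.107,0],[0,0,0]]]'

```text
time: 1.4
tool_pos: [0.5964, 0.1013, 0.2285]
ee_rot: [-3.139, 0.0, 1.865]
wrist_force: [0.0, -0.5, 0.3]
width: 0.0936
finger_force: 0.0
```

```bash
python3 - <<'E'
from h import *
import pickle
c=imaging.get_calibration("wrist"); im=imaging.snapshot("wrist"); pickle.dump((im,c),open("w1.pkl","wb"))
cv2.imwrite("pics/w1.png",im[...,::-1]); print(c["position"],c["rotation"],proj(c,[[.575,.168,.03]],True))
go([0.595,0.102,0.23],1.87)
E
```

```text
[0.57659734 0.16734809 0.38306164] [-0.23797639  0.00323819  0.2944001 ] [[279.2011042  134.26961942]]
t 1.45 shift [-0.0012 -0.0005 -0.001 ] len 0.002 turn [-0.002 -0.001 -0.002] w 0.0938 F [-0.6  0.4  1.2]
```

View pics/w1.png

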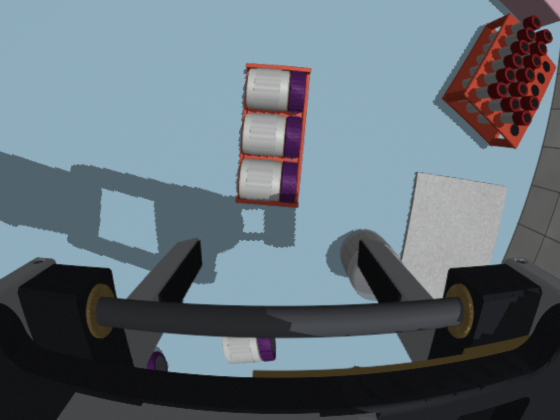

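The view shows the rack with its three jars, caps to the right, at (275,135). One loose jar is at (248,348), and a bottle stands near (365,265). Now I'll measure all of this.

```bash
python3 - <<'E'
from h import *
import pickle
im,c=pickle.load(open("w1.pkl","rb"))
d=pickle.load(open("d0.pkl","rb"))
w,p=jarmask(im)
H,S,V=cv2.split(cv2.cvtColor(im,cv2.COLOR_RGB2HSV)); r=(((H<12)|(H>172))&(S>120)).astype(np.uint8)
box=np.zeros_like(w); box[58:215,228:320]=1
def rect(m,z):
    y,x=np.nonzero(m); P=plane(c,np.c_[x,y],z,True)[:,:2]
    (cx,cy),(a,b),t=cv2.minAreaRect((P*1000).astype(np.float32)); return (round(cx,1),round(cy,1),round(a,1),round(b,1),round(t,2))
def big(m):
    n,l,s,ce=cv2.connectedComponentsWithStats(m); k=1+np.argmax(s[1:,4]); return l==k
full=cv2.morphologyEx((w|p|r)*box,cv2.MORPH_CLOSE,np.ones((7,7)))
for z in(0,.01,.024):print("full",z,rect(big(full),z))
for y0,y1 in((66,111),(113,156),(159,203)):
    b=box.copy(); b[:y0]=0;b[y1:]=0; m=cv2.morphologyEx(((w|p)&~r)*b,cv2.MORPH_OPEN,np.ones((5,5)));m=big(m)
    P=lambda q:plane(c,np.c_[np.nonzero(q)[::-1]],.05,True)[:,:2].mean(0)
    print("jar",rect(m,.027), P(m).round(4),"axis yaw",np.arctan2(*(P(m&(p>0))-P(m&(w>0)))[::-1]).round(3))
# bottle: base and top
cs,cb=d["scene"][1],d["side"][1]
X,e=tri(cs,[264,248],cb,[286,134]);print("bottle top",X.round(3),np.round(e,4)); print(plane(cs,[265,303],0).round(3))
# row height: cap/label-edge centroid of middle jar's purple, two views
def pur(im,bx):
    _,q=jarmask(im); n,l,s,ce=cv2.connectedComponentsWithStats(q); return [(s[i].tolist(),ce[i].round(1).tolist()) for i in range(1,n) if s[i,4]>15 and bx[0]<ce[i,0]<bx[1] and bx[2]<ce[i,1]<bx[3]]
print(pur(d["scene"][0],(315,410,245,325)));print(pur(d["side"][0],(170,245,145,200)))
E
```

```text
full 0 (567.1, 165.0, 77.6, 169.8, 12.0)
full 0.01 (567.3, 165.1, 75.6, 165.4, 12.0)
full 0.024 (567.7, 165.1, 72.7, 159.2, 12.0)
jar (556.6, 214.5, 63.6, 45.2, 14.54) [0.5578 0.2112] axis yaw 0.236
jar (567.1, 165.3, 62.8, 44.4, 13.82) [0.5675 0.1654] axis yaw 0.231
jar (577.4, 115.6, 63.3, 45.6, 12.14) [0.5772 0.1192] axis yaw 0.198
bottle top [0.714 0.057 0.125] [0.0004 0.0004]
[[0.729 0.077 0.   ]]
[([323, 264, 46, 39, 518], [347.0, 281.3]), ([367, 294, 26, 25, 292], [381.2, 304.0])]
[([193, 152, 45, 32, 255], [217.4, 166.2])]
```

```bash
python3 - <<'E'
from h import *
go([0.521,-0.286,0.23],1.40)
E
```

```text
t 1.45 shift [-0.3506 -0.1848 -0.0008] len 0.396 turn [-0.003 -0.     0.468] w 0.0938 F [-0.6  0.4  1.2]
```

Call:
drive_tool --series '[[0.094,[-0.05,-0.026,0],[0,0,0.09]],[0.094,[-0.1,-0.053,0],[0,0,0.18]],[0.094,[-0.15,-0.08,0],[0,0,0.27]],[0.094,[-0.2,-0.106,0],[0,0,0.36]],[0.094,[-0.25,-0.132,0],[0,0,0.468]]]'

```text
time: 2.08
tool_pos: [0.5417, -0.1726, 0.2308]
ee_rot: [3.141, -0.001, 1.402]
wrist_force: [0.2, 0.0, -0.3]
width: 0.094
finger_force: 0.0
```

```bash
python3 - <<'E'
from h import *
go([0.521,-0.286,0.23],1.40)
E
```

```text
t 2.08 shift [-0.1152 -0.0013  0.0007] len 0.115 turn [ 0.001 -0.001  0.002] w 0.094 F [ 0.2  0.  -0.3]
```

Call:
drive_tool --series '[[0.094,[-0.058,0,0],[0,0,0]],[0.094,[-0.115,-0.001,0],[0,0,0]],[0.094,[-0.115,-0.001,0],[0,0,0]]]'

```text
time: 2.45
tool_pos: [0.5211, -0.288, 0.23]
ee_rot: [-3.141, -0.0, 1.399]
wrist_force: [0.1, 0.8, -0.5]
width: 0.0939
finger_force: 0.0
```

```bash
cat >> h.py <<'E'
def jar(im,c,X,z=.023,half=.055):
    u=proj(c,[X],True)[0]; w,p=jarmask(im)
    yy,xx=np.mgrid[:im.shape[0],:im.shape[1]]; box=((xx-u[0])**2+(yy-u[1])**2<55**2)
    m=cv2.morphologyEx(((w|p)&box).astype(np.uint8),cv2.MORPH_OPEN,np.ones((3,3)))
    n,l,s,ce=cv2.connectedComponentsWithStats(m); k=1+np.argmax(s[1:,4]); m=l==k
    P=lambda q,z:plane(c,np.c_[np.nonzero(q)[::-1]].astype(float),z,True)[:,:2]
    r=cv2.minAreaRect((P(m,z)*1000).astype(np.float32))
    a=P(m&(p>0),z).mean(0)-P(m&(w>0),z).mean(0)
    print("jar px",u.round(),"rect",np.round([*r[0],*r[1],r[2]],1),"mean",P(m,z).mean(0).round(4),"yaw",np.arctan2(a[1],a[0]).round(3),"area",s[k,4])
    return ce[k]
E
python3 - <<'E'
from h import *
import pickle
c=imaging.get_calibration("wrist"); im=imaging.snapshot("wrist"); pickle.dump((im,c),open("w2.pkl","wb"))
cv2.imwrite("pics/w2.png",im[...,::-1])
d=pickle.load(open("d0.pkl","rb"))
for X,s in([.601,-.235,.023],(232,175)),([.473,-.209,.023],(287,158)):
    u=jar(im,c,X); _,_,cc,_=blob(d["scene"][0],s); Y,e=tri(c,u,d["scene"][1],cc,True); print("tri",Y.round(4),np.round(e,4))
# row height: whole-row centroid wrist1 vs scene vs side
w1,c1=pickle.load(open("w1.pkl","rb"))
def row(im,b):
    w,p=jarmask(im); m=cv2.morphologyEx(w|p,cv2.MORPH_OPEN,np.ones((3,3))); k=np.zeros_like(m);k[b[2]:b[3],b[0]:b[1]]=1
    m*=k; y,x=np.nonzero(m); return np.array([x.mean(),y.mean()])
a=row(w1,(228,320,58,215)); s=row(d["scene"][0],(318,408,248,322)); t=row(d["side"][0],(172,242,148,198))
print("row",tri(c1,a,d["scene"][1],s,True),tri(c1,a,d["side"][1],t,True))
E
```

```text
jar px [343. 139.] rect [ 603.7 -234.6   46.5   68.    75. ] mean [ 0.6029 -0.2342] yaw -0.258 area 2300
tri [ 0.6023 -0.2341  0.025 ] [0. 0.]
jar px [226. 135.] rect [ 471.4 -208.6   64.9   46.7   29.6] mean [ 0.4722 -0.2085] yaw 0.53 area 2249
tri [ 0.4736 -0.2092  0.0233] [0.0013 0.0013]
row (array([0.56633616, 0.1667189 , 0.03364072]), [np.float64(0.0014738237397642713), np.float64(0.0014738237397641401)]) (array([0.56691225, 0.16555786, 0.02651888]), [np.float64(0.00012694376703929205), np.float64(0.00012694376703933216)])
```

View pics/w2.png

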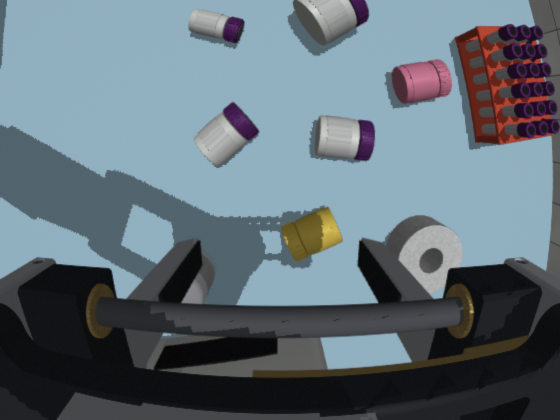

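The view shows both wanted jars clearly, A at (343,139) and B at (226,135). The fat jar is at (330,15), slim at (216,25), pink at (422,80), yellow at (312,235) and the second bottle at (195,280). I'll grasp A first.

```bash
python3 - <<'E'
from h import *
import pickle
d=pickle.load(open("d0.pkl","rb"))
print(tri(d["scene"][1],[272,90],d["side"][1],[294,347]))
go([0.602,-0.2345,0.13],1.309)
go([0.602,-0.2345,0.032],1.309)
E
```

```text
(array([ 0.39518028, -0.36303919,  0.11951859]), [np.float64(0.000503820031236128), np.float64(0.000503820031236255)])
t 2.5 shift [0.0642 0.0705 0.1002] len 0.138 turn [-0.001 -0.001  0.092] w 0.0942 F [0.2 0.1 0.9]
t 2.5 shift [0.0641 0.0705 0.1982] len 0.22 turn [-0.001 -0.001  0.092] w 0.0942 F [0.2 0.1 0.9]
```

Call:
drive_tool --series '[[0.094,[0.032,0.035,0.03],[0,0,0.046]],[0.094,[0.064,0.0705,0.07],[0,0,0.092]],[0.094,[0.064,0.0705,0.115],[0,0,0.092]],[0.094,[0.064,0.0705,0.16],[0,0,0.092]],[0.094,[0.064,0.0705,0.16],[0,0,0.092]]]'

```text
time: 3.12
tool_pos: [0.5999, -0.2305, 0.0657]
ee_rot: [-3.131, -0.003, 1.314]
wrist_force: [0.3, 0.3, -0.6]
width: 0.094
finger_force: 0.0
```

```bash
python3 - <<'E'
from h import *
c=imaging.get_calibration("wrist"); im=imaging.snapshot("wrist")
jar(im,c,[.602,-.2345,.023])
jar(im,c,[.4725,-.2088,.023])
go([0.602,-0.2345,0.032],1.309)
cv2.imwrite("pics/w3.png",im[...,::-1])
E
```

```text
jar px [286. 249.] rect [ 602.  -235.    49.3   67.1   75.3] mean [ 0.602  -0.2345] yaw -0.258 area 6932
jar px [104. 255.] rect [ 474.7 -206.6   76.5   47.3   30.7] mean [ 0.477  -0.2035] yaw 0.379 area 3100
t 3.17 shift [-0.0024  0.001   0.0373] len 0.037 turn [-0.004 -0.001  0.004] w 0.094 F [0.  0.6 1.4]
```

View pics/w3.png

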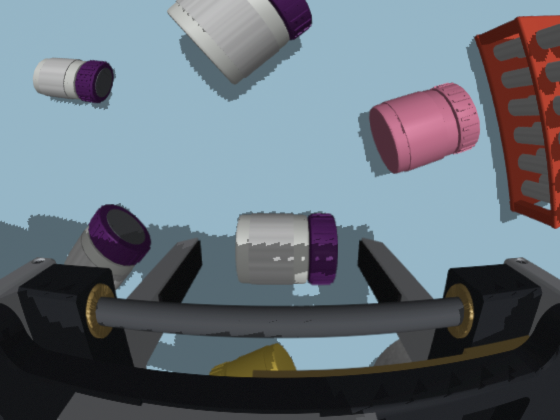

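Jar A sits centred and square between the fingers at (286,249). I'll go down, close and lift.

Call:
drive_tool --series '[[0.094,[-0.002,0.001,0.02],[0,0,0.004]],[0.094,[-0.002,0.001,0.036],[0,0,0.004]],[0.094,[-0.002,0.001,0.036],[0,0,0.004]],[0.04,[-0.002,0.001,0.036],[0,0,0.004]],[0.04,[-0.002,0.001,0.036],[0,0,0.004]]]'

```text
time: 3.8
tool_pos: [0.6034, -0.2375, 0.0354]
ee_rot: [3.14, 0.0, 1.307]
wrist_force: [-0.2, 0.5, -0.0]
width: 0.0776
finger_force: 0.0
```

Call:
drive_tool --series '[[0.04,[0,0,0],[0,0,0]],[0.04,[0,0,0],[0,0,0]],[0.04,[0,0,0],[0,0,0]]]'

```text
time: 4.18
tool_pos: [0.603, -0.2371, 0.0349]
ee_rot: [3.141, 0.0, 1.307]
wrist_force: [-1.0, -0.2, 0.9]
width: 0.0598
finger_force: 30.0
```

Call:
drive_tool --series '[[0.04,[0,0,-0.03],[0,0,0]],[0.04,[0,0,-0.08],[0,0,0]],[0.04,[0,0,-0.13],[0,0,0]],[0.04,[0,0,-0.18],[0,0,0]],[0.04,[0,0,-0.18],[0,0,0]]]'

```text
time: 4.8
tool_pos: [0.6051, -0.2381, 0.2208]
ee_rot: [3.13, 0.002, 1.307]
wrist_force: [0.1, -0.0, -0.9]
width: 0.0596
finger_force: 30.0
```

```bash
python3 - <<'E'
from h import *
c=imaging.get_calibration("wrist"); im=imaging.snapshot("wrist"); o=robot.get_obs()
print(o["tool_pos"],o["finger_force"])
yaw=o["ee_rot"][2]
X=o["tool_pos"]-[0,0,.0115]
jar(im,c,X,X[2]); print("TCP+2.2mm",o["tool_pos"][:2]+.0022*np.array([np.cos(yaw),np.sin(yaw)]))
u=imaging.snapshot("side"); cv2.imwrite("pics/s4.png",u[...,::-1])
go([0.5618,0.1895,0.215],1.779)
go([0.5722,0.1405,0.215],1.779)
E
```

```text
[ 0.60383329 -0.23747956  0.21683473] 29.99938666820526
jar px [278. 260.] rect [ 603.8 -237.5   50.9   62.3   74.5] mean [ 0.6038 -0.2371] yaw -0.284 area 8056
TCP+2.2mm [ 0.60440717 -0.23535573]
t 4.9 shift [ 0.401  -0.1508 -0.001 ] len 0.428 turn [-0.    -0.    -0.472] w 0.06 F [-0.8  0.  -1.3]
t 4.9 shift [ 0.3564 -0.128  -0.001 ] len 0.379 turn [-0.    -0.    -0.472] w 0.06 F [-0.8  0.  -1.3]
```

Call:
drive_tool --series '[[0.04,[0.045,-0.017,0],[0,0,-0.06]],[0.04,[0.1,-0.038,0],[0,0,-0.15]],[0.04,[0.155,-0.058,0],[0,0,-0.25]],[0.04,[0.21,-0.079,0],[0,0,-0.36]],[0.04,[0.265,-0.1,0],[0,0,-0.472]]]'

```text
time: 5.52
tool_pos: [0.5737, 0.0466, 0.2107]
ee_rot: [-3.136, -0.001, 1.782]
wrist_force: [1.0, 0.9, -1.6]
width: 0.0599
finger_force: 30.0
```

```bash
python3 - <<'E'
from h import *
go([0.5618,0.1895,0.215],1.779)
E
```

```text
t 5.53 shift [ 0.1422  0.0183 -0.0041] len 0.143 turn [-0.006 -0.001  0.003] w 0.0599 F [ 1.   0.9 -1.6]
```

Call:
drive_tool --series '[[0.04,[0.05,0.006,0],[0,0,0]],[0.04,[0.1,0.013,0],[0,0,0]],[0.04,[0.142,0.018,0],[0,0,0]],[0.04,[0.142,0.018,0],[0,0,0]],[0.04,[0.142,0.018,0],[0,0,0]]]'

```text
time: 6.15
tool_pos: [0.563, 0.1868, 0.212]
ee_rot: [-3.137, 0.001, 1.779]
wrist_force: [0.8, -0.5, -0.9]
width: 0.0599
finger_force: 30.0
```

```bash
python3 - <<'E'
from h import *
c=imaging.get_calibration("wrist"); im=imaging.snapshot("wrist"); 
go([0.5618,0.1895,0.115],1.779)
o=robot.get_obs(); print(o["tool_pos"],o["ee_rot"])
go([0.5618,0.1895,0.115],1.779)
cv2.imwrite("pics/w5.png",im[...,::-1])
E
```

```text
t 6.2 shift [ 0.0035 -0.0006  0.0976] len 0.098 turn [-0.003  0.001 -0.001] w 0.0602 F [ 0.8 -0.4 -1.9]
[0.56335073 0.18633134 0.21261374] [-3.13840320e+00  6.59901306e-04  1.77771247e+00]
t 6.2 shift [ 0.0035 -0.0006  0.0976] len 0.098 turn [-0.003  0.001 -0.001] w 0.0602 F [ 0.8 -0.4 -1.9]
```

View pics/w5.png

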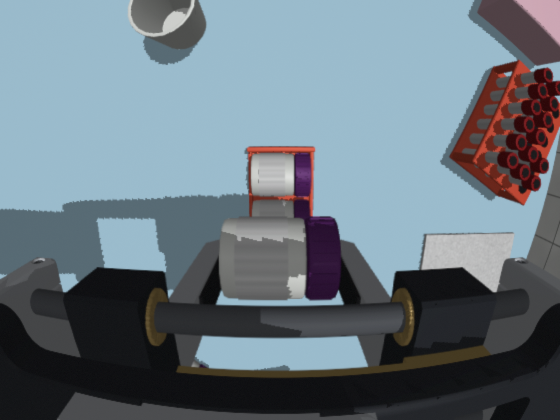

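Jar A is held square above the row at (280,258), parallel to the rack jar at (280,173). I'll lower it.

Call:
drive_tool --series '[[0.04,[0.003,0,0.04],[0,0,0]],[0.04,[0.003,0,0.08],[0,0,0]],[0.04,[0.003,0,0.11],[0,0,0]],[0.04,[0.003,0,0.124],[0,0,0]],[0.04,[0.003,0,0.124],[0,0,0]]]'

```text
time: 6.82
tool_pos: [0.5628, 0.1893, 0.0895]
ee_rot: [-3.139, 0.0, 1.777]
wrist_force: [0.8, -0.1, -1.7]
width: 0.0597
finger_force: 30.0
```

Call:
drive_tool --series '[[0.04,[0,0,0],[0,0,0]],[0.04,[0,0,0],[0,0,0]]]'

```text
time: 7.08
tool_pos: [0.5643, 0.1906, 0.0924]
ee_rot: [3.138, -0.0, 1.779]
wrist_force: [0.8, 0.5, -1.2]
width: 0.0597
finger_force: 30.0
```

Call:
drive_tool --series '[[0.04,[0,-0.001,0.004],[0,0,0]],[0.04,[0,-0.001,0.008],[0,0,0]],[0.04,[0,-0.001,0.01],[0,0,0]],[0.04,[0,-0.001,0.01],[0,0,0]]]'

```text
time: 7.58
tool_pos: [0.562, 0.1902, 0.0801]
ee_rot: [-3.141, -0.0, 1.779]
wrist_force: [0.4, 0.1, -1.3]
width: 0.0598
finger_force: 30.0
```

Call:
drive_tool --series '[[0.04,[0,0,0.002],[0,0,0]],[0.04,[0,0,0.002],[0,0,0]]]'

```text
time: 7.82
tool_pos: [0.5625, 0.1899, 0.0796]
ee_rot: [3.141, 0.001, 1.779]
wrist_force: [-1.7, -0.6, 4.2]
width: 0.0599
finger_force: 30.0
```

Call:
drive_tool --series '[[0.04,[0,0,0.002],[0,0,0]],[0.04,[0,0,0.002],[0,0,0]]]'

```text
time: 8.07
tool_pos: [0.5626, 0.1894, 0.0794]
ee_rot: [3.14, 0.002, 1.779]
wrist_force: [-3.9, -3.9, 11.2]
width: 0.0601
finger_force: 30.0
```

Contact: the upward force has reached 11 N at the expected height. I'll ease off 1 mm and open.

Call:
drive_tool --series '[[0.04,[0,0,-0.001],[0,0,0]],[0.07,[0,0,-0.001],[0,0,0]],[0.094,[0,0,-0.001],[0,0,0]],[0.094,[0,0,-0.001],[0,0,0]]]'

```text
time: 8.57
tool_pos: [0.562, 0.1904, 0.0769]
ee_rot: [-3.141, -0.0, 1.779]
wrist_force: [0.3, 0.0, -0.3]
width: 0.0861
finger_force: 0.0
```

Call:
drive_tool --series '[[0.094,[0,0,0],[0,0,0]],[0.094,[0,0,-0.03],[0,0,0]],[0.094,[0,0,-0.08],[0,0,0]],[0.094,[0,0,-0.13],[0,0,0]],[0.094,[-0.03,0,-0.14],[0,0,0]]]'

```text
time: 9.2
tool_pos: [0.5701, 0.1625, 0.2229]
ee_rot: [3.132, -0.001, 1.782]
wrist_force: [0.0, -0.5, 0.2]
width: 0.0943
finger_force: 0.0
```

```bash
python3 - <<'E'
from h import *
c=imaging.get_calibration("wrist"); im=imaging.snapshot("wrist")
jar(im,c,[.5618,.1895,.0656],.0656)
cv2.imwrite("pics/w6.png",im[...,::-1])
go([0.4725,-0.2088,.22],2.093)
E
```

```text
jar px [276. 178.] rect [560.7 193.3  63.4  86.2  12. ] mean [0.5607 0.1942] yaw 0.193 area 5304
t 9.25 shift [-0.3387 -0.1715  0.0021] len 0.38 turn [ 0.007  0.005 -0.316] w 0.094 F [ 1.9 -1.2  1.1]
```

View pics/w6.png

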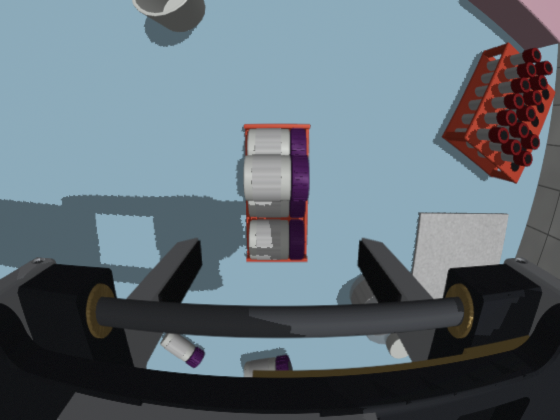

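Jar A rests in its gap at (276,178), parallel to the row. Now jar B.

Call:
drive_tool --series '[[0.094,[-0.048,-0.0245,0],[0,0,-0.06]],[0.094,[-0.097,-0.049,0],[0,0,-0.12]],[0.094,[-0.145,-0.0735,0],[0,0,-0.18]],[0.094,[-0.193,-0.098,0],[0,0,-0.25]],[0.094,[-0.242,-0.1225,0],[0,0,-0.316]]]'

```text
time: 9.88
tool_pos: [0.4978, -0.1025, 0.217]
ee_rot: [3.142, -0.0, 2.097]
wrist_force: [1.5, -0.6, -0.1]
width: 0.0939
finger_force: 0.0
```

```bash
python3 - <<'E'
from h import *
go([0.4725,-0.2088,.08],2.093)
E
```

```text
t 9.88 shift [-0.0792 -0.0752  0.137 ] len 0.175 turn [ 0.    -0.     0.004] w 0.0939 F [ 1.5 -0.6 -0.1]
```

Call:
drive_tool --series '[[0.094,[-0.04,-0.038,0.01],[0,0,0]],[0.094,[-0.079,-0.075,0.035],[0,0,0.004]],[0.094,[-0.079,-0.075,0.085],[0,0,0.004]],[0.094,[-0.079,-0.075,0.137],[0,0,0.004]],[0.094,[-0.079,-0.075,0.137],[0,0,0.004]]]'

```text
time: 10.5
tool_pos: [0.4695, -0.2052, 0.0754]
ee_rot: [-3.136, -0.01, 2.09]
wrist_force: [0.2, -0.2, -0.1]
width: 0.0936
finger_force: 0.0
```

```bash
python3 - <<'E'
from h import *
c=imaging.get_calibration("wrist"); im=imaging.snapshot("wrist")
jar(im,c,[.4725,-.2088,.023])
go([0.4725,-0.2088,0.033],2.093)
cv2.imwrite("pics/w7.png",im[...,::-1])
E
```

```text
jar px [281. 247.] rect [ 474.3 -208.6   66.8   49.    30.2] mean [ 0.4738 -0.2081] yaw 0.53 area 6362
t 10.55 shift [-0.0027 -0.0005  0.0458] len 0.046 turn [-0.002 -0.004 -0.002] w 0.0937 F [ 0.1 -0.   1. ]
```

Call:
drive_tool --series '[[0.094,[-0.002,0.0005,0.025],[0,0,0]],[0.094,[-0.002,0.0005,0.044],[0,0,0]],[0.094,[-0.002,0.0005,0.044],[0,0,0]],[0.04,[-0.002,0.0005,0.044],[0,0,0]],[0.04,[-0.002,0.0005,0.044],[0,0,0]]]'

```text
time: 11.18
tool_pos: [0.4758, -0.2092, 0.0385]
ee_rot: [3.14, 0.003, 2.091]
wrist_force: [-0.8, -0.5, -1.0]
width: 0.0771
finger_force: 0.0
```

Call:
drive_tool --series '[[0.04,[0,0,0],[0,0,0]],[0.04,[0,0,0],[0,0,0]],[0.04,[0,0,0],[0,0,0]]]'

```text
time: 11.55
tool_pos: [0.4748, -0.2087, 0.037]
ee_rot: [3.141, 0.001, 2.091]
wrist_force: [-1.3, -0.1, 2.9]
width: 0.0602
finger_force: 30.0
```

Call:
drive_tool --series '[[0.04,[0,0,-0.03],[0,0,0]],[0.04,[0,0,-0.08],[0,0,0]],[0.04,[0,0,-0.13],[0,0,0]],[0.04,[0,0,-0.18],[0,0,0]],[0.04,[0,0,-0.18],[0,0,0]]]'

```text
time: 12.18
tool_pos: [0.4765, -0.2097, 0.2213]
ee_rot: [3.137, 0.008, 2.091]
wrist_force: [0.5, -0.3, -1.7]
width: 0.06
finger_force: 30.0
```

```bash
python3 - <<'E'
from h import *
c=imaging.get_calibration("wrist"); im=imaging.snapshot("wrist"); o=robot.get_obs()
X=o["tool_pos"]-[0,0,.014]; print(X)
jar(im,c,X,X[2])
go([0.5722,0.1405,0.215],1.779)
E
```

```text
[ 0.47523798 -0.20902449  0.20395542]
jar px [278. 257.] rect [ 476.8 -211.5   62.7   50.5   29.7] mean [ 0.4759 -0.2105] yaw 0.55 area 7961
t 12.22 shift [0.2552 0.2578 0.0027] len 0.363 turn [0.002 0.003 0.312] w 0.0593 F [ 0.4  0.2 -2.4]
```

Call:
drive_tool --series '[[0.04,[0.04,0.04,0],[0,0,0.05]],[0.04,[0.08,0.08,0],[0,0,0.11]],[0.04,[0.12,0.12,0],[0,0,0.18]],[0.04,[0.16,0.16,0],[0,0,0.25]],[0.04,[0.2,0.2,0],[0,0,0.312]]]'

```text
time: 12.85
tool_pos: [0.5476, 0.066, 0.213]
ee_rot: [-3.136, -0.001, 1.777]
wrist_force: [0.6, -0.9, -1.4]
width: 0.0602
finger_force: 30.0
```

```bash
python3 - <<'E'
from h import *
go([0.5722,0.1405,0.215],1.779)
E
```

```text
t 12.85 shift [ 0.0679  0.0392 -0.0022] len 0.078 turn [-0.005 -0.001 -0.002] w 0.0602 F [ 0.6 -0.9 -1.4]
```

Call:
drive_tool --series '[[0.04,[0.035,0.02,0],[0,0,0]],[0.04,[0.068,0.039,0],[0,0,0]],[0.04,[0.068,0.039,0],[0,0,0]],[0.04,[0.068,0.039,0],[0,0,0]]]'

```text
time: 13.35
tool_pos: [0.5718, 0.1383, 0.214]
ee_rot: [-3.137, 0.0, 1.779]
wrist_force: [-0.8, -0.8, -0.6]
width: 0.0595
finger_force: 30.0
```

```bash
python3 - <<'E'
from h import *
c=imaging.get_calibration("wrist"); im=imaging.snapshot("wrist"); o=robot.get_obs()
jar(im,c,o["tool_pos"]-[0,0,.014],o["tool_pos"][2]-.014); print(o["tool_pos"])
go([0.5722,0.1405,0.090],1.779)
E
```

```text
jar px [280. 263.] rect [571.4 141.4  61.7  55.3  12.1] mean [0.5714 0.1404] yaw 0.191 area 8463
[0.57207269 0.13794561 0.2146865 ]
t 13.4 shift [0.0025 0.0011 0.1247] len 0.125 turn [-0.003  0.    -0.001] w 0.0599 F [ 0.4 -1.6 -0.7]
```

Call:
drive_tool --series '[[0.04,[0.002,0.001,0.04],[0,0,0]],[0.04,[0.002,0.001,0.08],[0,0,0]],[0.04,[0.002,0.001,0.11],[0,0,0]],[0.04,[0.002,0.001,0.12],[0,0,0]],[0.04,[0.002,0.001,0.12],[0,0,0]]]'

```text
time: 14.02
tool_pos: [0.5732, 0.1402, 0.0963]
ee_rot: [-3.141, -0.0, 1.778]
wrist_force: [0.2, 0.2, -0.7]
width: 0.06
finger_force: 30.0
```

Call:
drive_tool --series '[[0.04,[0,0,0],[0,0,0]],[0.04,[0,0,0],[0,0,0]]]'

```text
time: 14.28
tool_pos: [0.5744, 0.1411, 0.0983]
ee_rot: [3.138, 0.0, 1.779]
wrist_force: [-0.5, 0.3, -1.8]
width: 0.06
finger_force: 30.0
```

Call:
drive_tool --series '[[0.04,[0,-0.001,0.004],[0,0,0]],[0.04,[0,-0.001,0.008],[0,0,0]],[0.04,[0,-0.001,0.012],[0,0,0]],[0.04,[0,-0.001,0.012],[0,0,0]]]'

```text
time: 14.78
tool_pos: [0.572, 0.1408, 0.0837]
ee_rot: [-3.14, -0.0, 1.779]
wrist_force: [-0.4, 0.5, -1.9]
width: 0.06
finger_force: 30.0
```

Call:
drive_tool --series '[[0.04,[0,0,0.002],[0,0,0]],[0.04,[0,0,0.002],[0,0,0]]]'

```text
time: 15.02
tool_pos: [0.5724, 0.1409, 0.0823]
ee_rot: [-3.141, -0.0, 1.779]
wrist_force: [-0.4, 0.6, -1.8]
width: 0.06
finger_force: 30.0
```

Call:
drive_tool --series '[[0.04,[0,0,0.002],[0,0,0]],[0.04,[0,0,0.002],[0,0,0]]]'

```text
time: 15.28
tool_pos: [0.5727, 0.1408, 0.0808]
ee_rot: [3.141, 0.0, 1.779]
wrist_force: [0.0, -0.1, 1.1]
width: 0.0598
finger_force: 30.0
```

Call:
drive_tool --series '[[0.04,[0,0,0.001],[0,0,0]],[0.04,[0,0,0.001],[0,0,0]]]'

```text
time: 15.52
tool_pos: [0.5729, 0.1406, 0.0807]
ee_rot: [3.14, 0.001, 1.779]
wrist_force: [-2.1, -2.0, 5.7]
width: 0.0599
finger_force: 30.0
```

Contact again, at 5.7 N. I'll release and withdraw.

Call:
drive_tool --series '[[0.04,[0,0,0],[0,0,0]],[0.07,[0,0,0],[0,0,0]],[0.094,[0,0,0],[0,0,0]],[0.094,[0,0,0],[0,0,0]]]'

```text
time: 16.02
tool_pos: [0.5722, 0.141, 0.0789]
ee_rot: [-3.141, -0.0, 1.779]
wrist_force: [-0.5, -0.2, -0.3]
width: 0.0863
finger_force: 0.0
```

Call:
drive_tool --series '[[0.094,[0,0,0],[0,0,0]],[0.094,[0,0,-0.03],[0,0,0]],[0.094,[0,0,-0.08],[0,0,0]],[0.094,[0,0,-0.13],[0,0,0]],[0.094,[-0.05,0,-0.14],[0,0,0]]]'

```text
time: 16.65
tool_pos: [0.5845, 0.0942, 0.225]
ee_rot: [3.132, 0.0, 1.784]
wrist_force: [-0.1, -0.9, 0.0]
width: 0.0941
finger_force: 0.0
```

Call:
drive_tool --series '[[0.094,[0,0,0],[0,0,0]],[0.094,[0,0,0],[0,0,0]],[0.094,[0,0,0],[0,0,0]]]'

```text
time: 17.02
tool_pos: [0.5821, 0.0928, 0.2183]
ee_rot: [-3.14, -0.001, 1.78]
wrist_force: [0.2, 0.6, -0.7]
width: 0.0942
finger_force: 0.0
```

```bash
python3 - <<'E'
from h import *
c=imaging.get_calibration("wrist"); im=imaging.snapshot("wrist"); s=imaging.snapshot("side"); g=imaging.snapshot("scene")
print(proj(c,[[.5618,.1895,.0656],[.5722,.1405,.0656]],True).round())
cv2.imwrite("pics/end.png",np.hstack([im[50:350,180:400],cv2.resize(s[120:220,150:260],(330,300)),cv2.resize(g[220:340,300:420],(240,300))])[...,::-1])
E
```

```text
[[280. 104.]
 [280. 157.]]
```

View pics/end.png

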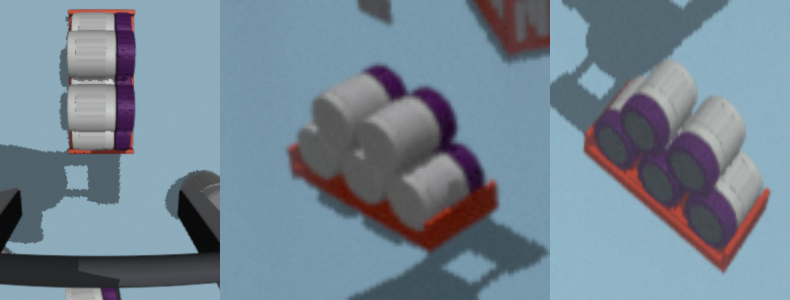

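The final views show both jars nested in the two gaps, at wrist pixels (280,104) and (280,157) as predicted. They are parallel to the row with ends level, and the arm is clear.

```bash
python3 -c "
from bench import robot; print(robot.close_job())"
```

```text
the job is handed in; nothing more can be done
None
```

Both 46 mm jars were set down in the two gaps on top of the row, parallel and with ends level in the final views, and the job was handed in at about 17 s; no verdict was returned.

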